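# Return the cooled hot-air nozzle to its own hole in the graded rack

### The arm

A 6-joint arm with a two-finger parallel gripper is mounted at the origin on the work surface. World frame = base frame: x ahead of the robot, y to its left, z up, the work surface at z = 0. Lengths are in m, angles in rad, forces in N, time in s.
With the tool pointing down it reaches from about 0.3 to 0.775 m from the base axis. Payload 14.6 kg.
Tool frame: the origin (TCP) lies midway between the tips of the shut fingers; the grasp point (between the pads) lies 19 mm behind it; z points along the fingers, y is the direction in which the jaws open and shut (so a half turn about z gives the same grasp; the last joint's range is limited). The gripper opens to 94 mm and grips with 3 to 60 N. Pads are 16 mm wide; open, the fingers measure 119 mm over their backs; the gripper's body (75 mm by 177 mm) begins 78 mm behind the grasp point.
Start: joints at [1.059, 0.3, 1.521, -0, 1.321, -0.067], TCP at [0.237, 0.496, 0.205] pointing down, gripper open.
Joint ranges: [-3.03, 3.03], [-0.79, 2.21], [0.23, 2.52], [-1.04, 4.18], [0, 3.07], [-2.55, 2.55]. Speed limits (rad/s): [2.22, 2.22, 2.57, 3.14, 3.14, 3.14].

### API

Orientations are given as [roll, pitch, yaw] about the fixed x, y, z axes, in that order (R = Rz(yaw) Ry(pitch) Rx(roll)).
In Python, from station import readout, imaging, job gives the robot as it stands.
- The arm moves only by the tool arm_command, never from a script. Its argument "increments" is a list of rows, each an object with "gripper": the opening, from 0 (shut) to 1 (fully open); "slide": the shift along the world's x, y, z in m, a list of three; "yaw": the turn about the world's z in rad. A call has 1 to 8 rows; each row is the pose to reach, as a shift and turn from the pose commanded when the call began; what a row does not reach only later rows make up. A row lasts 1/8 s, in which the tool goes at most 62.5 mm and 10.7 degrees, less where a joint would pass 70% of its speed; a pose out of reach is approached as far as the arm can. A call with a gripper value outside its range is refused whole. The fingers move at their own pace and stop on an object; "grip_force" is the grip in N (left out, the last holds). Time passes only in rows, so rows that repeat a pose let the fingers close. It gives the time, the measured TCP pose, the force and the opening at its end, in the units of the state.
- readout.get_obs(): the state, without advancing time (a new reading comes with each control period).
- imaging.camera(name): name is "scene" or "top" or "wrist"; returns a dict with "color" (420x560x3 uint8, red, green, blue), "mtx" (3x3 intrinsics, pixels), "rvec" (rotation vector, rad) and "tvec" (3), from world to camera coordinates, as OpenCV has them. Camera axes: x right, y down, z forward; pixel columns grow to the right and rows downward; lengths in m; the calibration is good to about 2 mm. A picture is of the moment at which its call begins. There is no depth.
- job.hand_in(): hands the job in, once; it reports no verdict.
The state is a dict: "time_s": time; "qpos": joint angles; "joint_vel": joint speeds; "tau": joint torques, N m; "ee_pos": TCP position; "eef_rot": TCP orientation; "force": force on the tool from outside, world axes, zero at the start; "moment": the same for the moment, N m; "grip_width": finger opening in m.
Only numpy, scipy, OpenCV 4.12 (cv2) and the standard library are available. Lean on these libraries where they do the work, as an engineer would, in place of code of your own. Each camera call takes 0.05 s, during which the arm holds its last target. There are 200 camera calls.

### The job

One hot-air nozzle has cooled down in the single cup: take it out and put it back upright in the nozzle rack, in the hole that matches its tube, pressed gently but fully home so that its shoulder sits on the bar, then let go. The bar lies with some end play in its base, so feel for the hole with light pressure, and let only the nozzle touch the rack, not the gripper. Leave the two nozzles in the twin holder and everything else on the bench as they are.

Things in the scene. Friction and masses are not known exactly. Their poses are not given: they have to be found in the camera images.
- nozzle_small: Steel hot-air nozzle, upright, 60 mm long, 35 to 70 g: outlet tube 11 mm outside diameter, 30 mm long (lowest 2.5 mm chamfered by 1.5 mm), then a flat shoulder and the round sleeve, 28 mm diameter, 30 mm tall, to grip it by. The three differ only in the tube; one of them stands in the cup, two in the holder, which varies. Origin: centre of the tube's lower end; z up its axis.
- nozzle_medium: Steel hot-air nozzle, upright, 60 mm long, 35 to 70 g: outlet tube 14 mm outside diameter, 30 mm long (lowest 2.5 mm chamfered by 1.5 mm), then a flat shoulder and the round sleeve, 28 mm diameter, 30 mm tall, to grip it by. The three differ only in the tube; one of them stands in the cup, two in the holder, which varies. Origin: centre of the tube's lower end; z up its axis.
- nozzle_large: Steel hot-air nozzle, upright, 60 mm long, 35 to 70 g: outlet tube 17 mm outside diameter, 30 mm long (lowest 2.5 mm chamfered by 1.5 mm), then a flat shoulder and the round sleeve, 28 mm diameter, 30 mm tall, to grip it by. The three differ only in the tube; one of them stands in the cup, two in the holder, which varies. Origin: centre of the tube's lower end; z up its axis.
- cup: Cool-down cup: one round steel well, 36 mm tall, 36 mm outside, 23 mm bore, on a 68 mm foot, fixed to the bench. The nozzle to put away hangs in it, shoulder on the rim 36 mm up, tube loose in the bore, sleeve above. Origin: under its centre.
- holder: Job holder: two wells like the cup's on one 50 x 100 mm aluminium plate, fixed, 26 mm either side of its centre along its y. Holds the two nozzles for the next job: leave them there. Origin: under its centre.
- rack: Nozzle rack: dark steel channel base, 50 x 250 mm, fixed to the bench; in it lies an aluminium bar 36 mm wide, 216 mm long, top 44 mm above the bench, with a row of round places 45 mm apart along y, graded from -y to +y: 8 (filled by its nozzle, sleeve 20 mm wide, reaching 74 mm up), 11, 14, 17, 20 mm (empty). Origin: under the base's centre; pose is the base's, not the bar's.
- place_11 (a point): 11 mm tube's place: the point on the row's line at the bar's top (44 mm up) where the hole's centre is when the bar is central in its base. The bar has end play: it lies up to 10 mm either way along the rack's y, not measured here, so every hole is that much off its listed place; feel or look for it. Across the row (x) it is located. About 8 N slides the bar; else it stays put.
- place_14 (a point): 14 mm tube's place: the point on the row's line at the bar's top (44 mm up) where the hole's centre is when the bar is central in its base. Each hole is 1 mm wider than its tube and 36 mm deep. A nozzle also enters a bigger hole, loosely: wrong place. Home, its shoulder is on the bar and its lower end 30 mm below the bar's top, 14 mm above the bench.
- place_17 (a point): 17 mm tube's place: the point on the row's line at the bar's top (44 mm up) where the hole's centre is when the bar is central in its base. In each hole's +x wall, 25 mm below the top, is a spring ball that clicks and rubs on the tube: a nozzle does not drop home by its weight, it takes 5 to 15 N of push until the shoulder sits. Push slowly: over 40 N on the rack damages the rim.
- place_20 (a point): 20 mm tube's place: the point on the row's line at the bar's top (44 mm up) where the hole's centre is when the bar is central in its base. No nozzle on the bench has this size.
- screwdriver: Bystander: screwdriver lying on the mat between cup and rack, 150 mm long, black handle; origin at its middle, handle towards its -x. Leave it alone.
- flux_jar: Bystander: squat white jar with a black lid, 44 mm across, 45 mm tall; origin under its centre. Leave it alone.
- solder_reel: Bystander: grey reel standing on its flange, 56 mm across, 42 mm tall; origin under its centre. Leave it alone.
- heatsink: Bystander: laptop heat sink with aluminium fins on a copper plate, 70 x 90 x 28 mm; origin under its centre. Leave it alone.
- power_brick: Bystander: black laptop power supply, 55 x 120 x 32 mm; origin under its centre. Leave it alone.
- chip_tray: Bystander: low black tray with six compartments, 150 x 100 x 22 mm; origin under its centre. Leave it alone.
- cleaner_bottle: Bystander: amber bottle with white cap, 52 mm across, 130 mm tall; origin under its centre. Leave it alone.
Things that resemble listed ones, but are neither listed nor needed, are in the scene too. Leave any pink look-alike of the nozzle_medium alone.

How it is judged:
By the outcome, as a careful person would: the job done as asked, in the order asked, and still so for the second after the job is handed in, with the robot touching nothing.
It also fails if it takes over 50 s, if anything falls off the work surface, if the arm or the gripper's body presses on something with over 40 N, if the wrist force passes 120 N, or if a joint passes its speed limit or range.

## Working session

There is one attempt and no reset: what is moved stays moved. The work goes in short steps, Python scripts to look and compute and a tool call to move; the robot and the scene stay as the last step left them, time stands still between calls to the robot, and variables do not carry over. Pictures are saved under pics/ and viewed, about 8 in all and at most 12, crops included, and the job is handed in when it is done.

Besides the shell and the picture viewer there is one more tool, called after "Call:" as name(argument=value, ...), one argument or row to a line, values as JSON. arm_command: Moves the arm, as the interface text tells. Its arguments: {"type":"object","properties":{"increments":{"type":"array","items":{"type":"object","properties":{"gripper":{"type":"number"},"slide":{"type":"array","items":{"type":"number"}},"yaw":{"type":"number"}}}},"grip_force":{"type":"number"}},"required":["increments"]}

```bash
mkdir -p pics
cat > h.py <<'E'
import cv2,numpy as np
from station import readout,imaging,job
def cam(n):
    c=imaging.camera(n); c['R']=cv2.Rodrigues(np.array(c['rvec'],float))[0]; c['t']=np.array(c['tvec'],float).ravel(); return c
def ray(c,u,v,z):
    d=c['R'].T@np.linalg.inv(c['mtx'])@[u,v,1]; o=-c['R'].T@c['t']; return (o+d*(z-o[2])/d[2])
def proj(c,P): 
    return cv2.projectPoints(np.array(P,float).reshape(-1,3),c['R'],c['t'],np.array(c['mtx'],float),None)[0].reshape(-1,2)
def save(c,f,crop=None,s=1):
    im=c['color'][...,::-1]
    if crop: x0,y0,x1,y1=crop; im=im[y0:y1,x0:x1]
    cv2.imwrite('pics/'+f,cv2.resize(im,None,fx=s,fy=s,interpolation=cv2.INTER_CUBIC))
E
python3 - <<'E'
from h import *
import pickle
for n in ['top','scene']:
    c=cam(n); save(c,n+'0.png',None,1.4); pickle.dump(c,open(n+'.pkl','wb')); print(n,-c['R'].T@c['t'],c['mtx'][0])
print(readout.get_obs())
E
```

```text
top [0.52825826 0.00308665 1.32795647] [463.70813142   0.         283.99927081]
scene [ 1.05654174 -0.73374881  0.73617279] [431.41599358   0.         280.60569159]
{'time_s': 0.1, 'qpos': array([ 1.05941722e+00,  3.00411715e-01,  1.52150886e+00,  7.03798982e-06,
        1.32069924e+00, -6.65812198e-02]), 'joint_vel': array([ 0.00139975, -0.00078607, -0.0005729 , -0.00084018, -0.00190915,
        0.00164314]), 'tau': array([ 2.97121196e-04, -5.32638538e+01, -3.53286195e+01,  7.09156855e-02,
        2.34658818e-02,  6.22744523e-06]), 'ee_pos': array([0.2365296 , 0.49628534, 0.20494945]), 'eef_rot': array([-3.14056822e+00, -7.51415146e-05,  2.69679298e+00]), 'force': array([ 0.40490148,  0.49703556, -0.04178792]), 'moment': array([ 0.02486085, -0.03972788,  0.02552322]), 'grip_width': 0.09364764490300329}
```

View pics/top0.png

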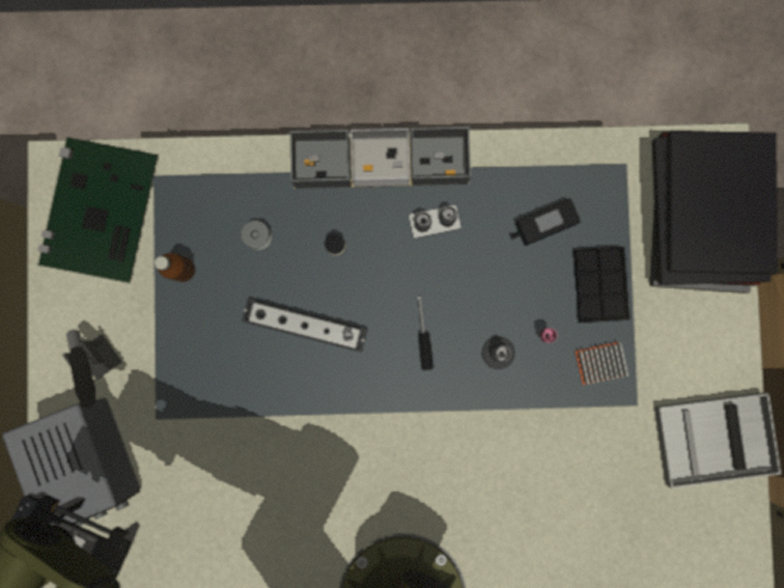

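View pics/scene0.png

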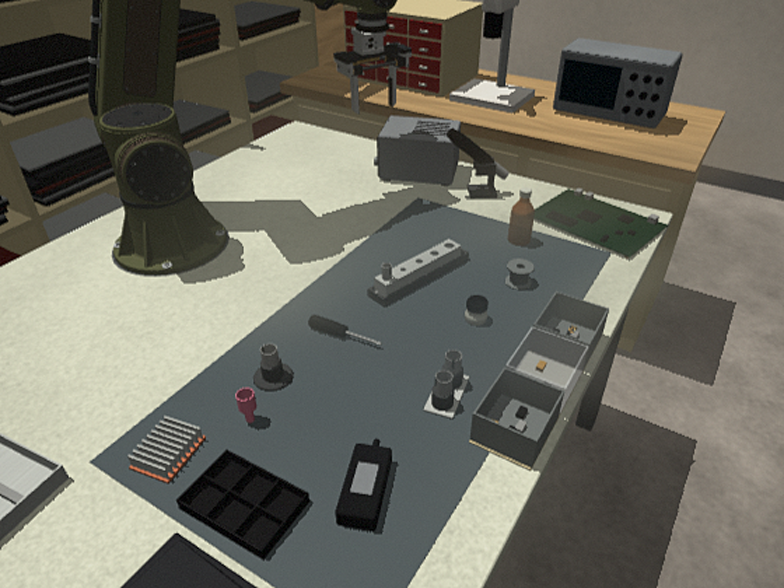

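The top view shows these nozzle candidates (pixels in the 1.4x picture):
- The grey nozzle in the single round cup at (498,351).
- The two grey ones in the twin holder at (423,220) and (448,213).
- The pink look-alike at (548,335).

The one in the single cup on a round foot fits the description. The rack runs from (247,312) to (365,340), with its filled 8 mm place at the right end (-y).

Run:
```python
from h import *
import pickle
c=pickle.load(open('top.pkl','rb')); s=pickle.load(open('scene.pkl','rb'))
P=ray(c,501/1.4,350/1.4,.066); print('nozzle',P, 'foot',ray(c,498/1.4,352/1.4,.005)); print(ray(s,269/1.4,347/1.4,.066))
for n,u,v,z in [('20',261,314,.044),('17',283,320,.044),('14',305,325.5,.044),('11',327,331,.044),('8',348,334,.074)]: print(n,ray(c,u/1.4,v/1.4,z))
g=c['color'][...,::-1]
a=cv2.resize(g[220:280,320:420],None,fx=6,fy=6,interpolation=cv2.INTER_CUBIC)
b=cv2.resize(g[200:260,165:275],None,fx=5.45,fy=5.45,interpolation=cv2.INTER_CUBIC)
w=max(a.shape[1],b.shape[1]); pad=lambda i:np.pad(i,((0,0),(0,w-i.shape[1]),(0,0)))
im=np.vstack([pad(a),pad(b)]);im=im[:,:]; im=cv2.resize(im,None,fx=.87,fy=.87);print(im.shape)
cv2.imwrite('pics/crop.png',im[:600])
```

```text
nozzle [ 0.48989534 -0.2061228   0.066     ] foot [ 0.48414866 -0.20998492  0.005     ]
[ 0.48460996 -0.20558661  0.066     ]
20 [0.57295389 0.26222822 0.044     ]
17 [0.55994792 0.21906104 0.044     ]
14 [0.54793353 0.17589131 0.044     ]
11 [0.535923   0.13273543 0.044     ]
8 [0.5288816  0.08938683 0.074     ]
(598, 522, 3)
```

View pics/crop.png

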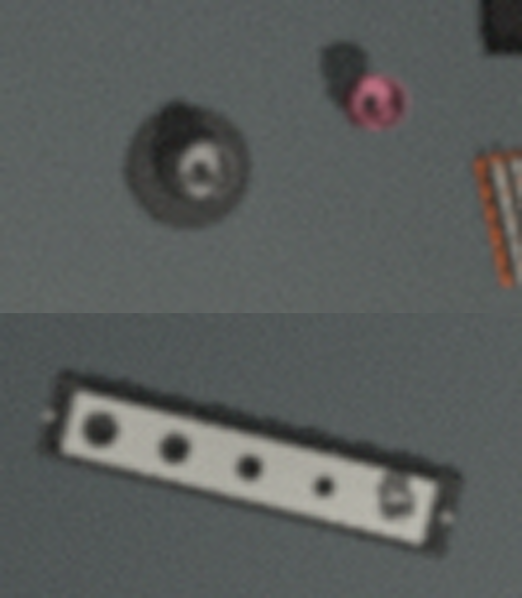

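The crop confirms the grey nozzle in the round cup. The rack has four empty holes, with the row turned about -0.28 rad. I'll look at the rack from near on the way to the cup.

Call:
arm_command(
  increments=[
    {"gripper": 1,"slide": [0.04,-0.04,0.045],"yaw": -0.18},
    {"slide": [0.08,-0.08,0.045],"yaw": -0.36},
    {"slide": [0.12,-0.12,0.045],"yaw": -0.54},
    {"slide": [0.16,-0.16,0.045],"yaw": -0.72},
    {"slide": [0.2,-0.2,0.045],"yaw": -0.9},
    {"slide": [0.23,-0.24,0.045],"yaw": -1.08},
    {"slide": [0.26,-0.28,0.045],"yaw": -1.25},
    {"slide": [0.28,-0.32,0.045],"yaw": -1.404},
  ],
)

```text
invalid input
```

Run:
```python
from h import *
import pickle
c=cam('wrist'); save(c,'w1.png',None,1.4); pickle.dump(c,open('w1.pkl','wb'))
o=readout.get_obs();print(o['time_s'],o['ee_pos'],o['eef_rot'],o['qpos'],-c['R'].T@c['t'])
```

```text
0.15 [0.23655519 0.49630733 0.20501879] [-3.14071408e+00 -5.62084224e-05  2.69681029e+00] [ 1.05940069e+00  3.00337590e-01  1.52144107e+00 -2.47467844e-06
  1.32069436e+00 -6.66126782e-02] [0.17588228 0.5245023  0.38381909]
```

View pics/w1.png

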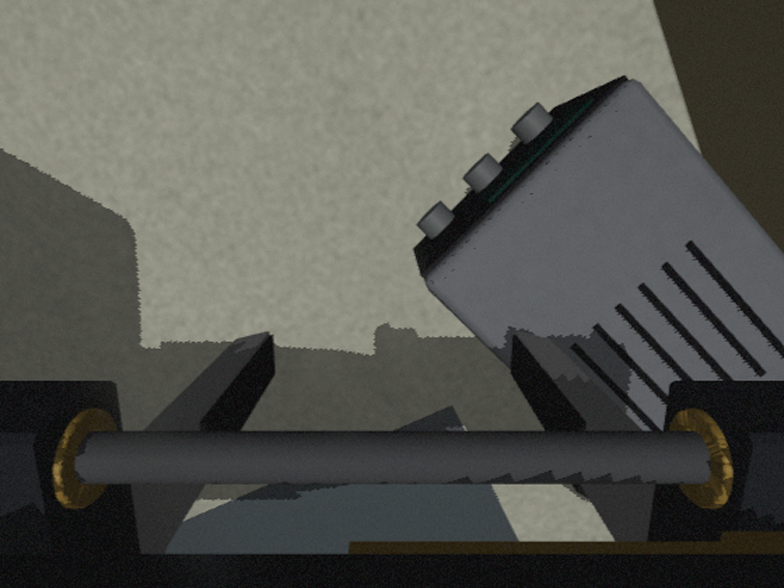

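That move was refused because rows need all their fields. The picture only shows the start view: the finger tips at (270,335) and (515,335), with the camera looking ahead along tool +x.

Call:
arm_command(
  increments=[
    {"gripper": 1,"slide": [0.04,-0.04,0.045],"yaw": -0.18},
    {"gripper": 1,"slide": [0.08,-0.08,0.045],"yaw": -0.36},
    {"gripper": 1,"slide": [0.12,-0.12,0.045],"yaw": -0.54},
    {"gripper": 1,"slide": [0.16,-0.16,0.045],"yaw": -0.72},
    {"gripper": 1,"slide": [0.2,-0.21,0.045],"yaw": -0.9},
    {"gripper": 1,"slide": [0.23,-0.26,0.045],"yaw": -1.08},
    {"gripper": 1,"slide": [0.26,-0.31,0.045],"yaw": -1.25},
    {"gripper": 1,"slide": [0.285,-0.36,0.045],"yaw": -1.404},
  ],
  grip_force=20,
)

```text
time_s: 1.15
ee_pos: [0.5224, 0.1346, 0.2502]
eef_rot: [-3.141, 0.0, 1.287]
force: [0.7, -0.5, 0.2]
grip_width: 0.0938
```

Call:
arm_command(
  increments=[
    {"gripper": 1,"slide": [0,0,0],"yaw": 0},
    {"gripper": 1,"slide": [0,0,0],"yaw": 0},
    {"gripper": 1,"slide": [0,0,0],"yaw": 0},
  ],
)

```text
time_s: 1.52
ee_pos: [0.5212, 0.1375, 0.2505]
eef_rot: [-3.142, -0.0, 1.295]
force: [0.3, 0.1, -0.2]
grip_width: 0.0942
```

Run:
```python
from h import *
import pickle
c=cam('wrist'); save(c,'w2.png',None,1.4); pickle.dump(c,open('w2.pkl','wb'))
o=readout.get_obs();print(o['time_s'],o['ee_pos'],o['eef_rot'],o['qpos'],-c['R'].T@c['t'])
```

```text
1.575 [0.52124201 0.13753095 0.25051527] [ 3.14158381e+00 -1.10856926e-04  1.29504965e+00] [1.89979642e-01 2.44168214e-01 1.48661648e+00 9.63084482e-05
 1.41075027e+00 4.65710973e-01] [0.53904194 0.20113403 0.42933967]
```

View pics/w2.png

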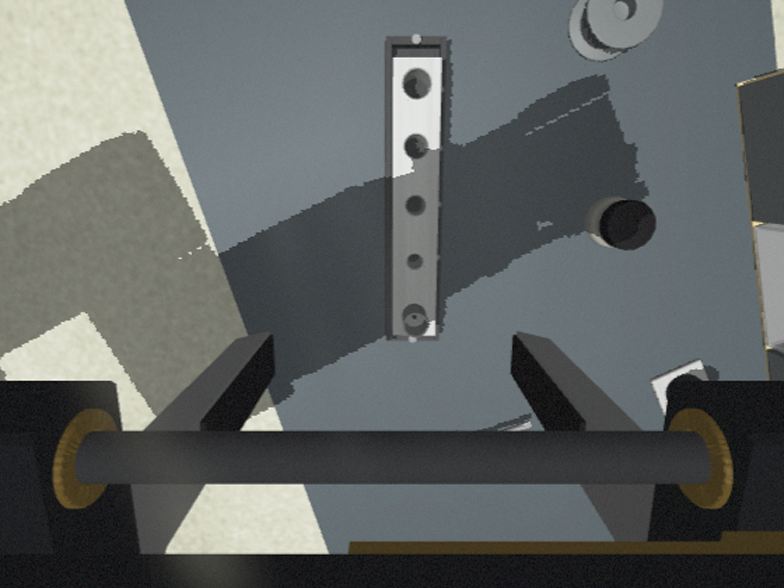

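The wrist view shows the row of holes at (417,83), (416,146), (416,205) and (415,261), with the filled 8 mm place at (414,318).

Run:
```python
from h import *
import pickle
c=pickle.load(open('w2.pkl','rb')); g=cv2.cvtColor(c['color'],cv2.COLOR_RGB2GRAY)
pts=[]
for n,u,v in [(20,417,83),(17,416,146),(14,416,205),(11,415,261)]:
    u,v=u/1.4,v/1.4; r=n*.75+3; x0,y0=int(u-r),int(v-r); k=int(2*r)+1
    w=cv2.resize(cv2.GaussianBlur(g,(0,0),.7)[y0:y0+k,x0:x0+k],None,fx=8,fy=8,interpolation=cv2.INTER_CUBIC)
    t,m=cv2.threshold(w,0,255,cv2.THRESH_BINARY_INV+cv2.THRESH_OTSU)
    cs=cv2.findContours(m,cv2.RETR_EXTERNAL,cv2.CHAIN_APPROX_NONE)[0]
    q=min((x for x in cs if cv2.contourArea(x)>400),key=lambda x:np.hypot(*(x.reshape(-1,2).mean(0)-4*k)))
    (a,b),rr=cv2.minEnclosingCircle(cv2.convexHull(q)); 
    cc=q.reshape(-1,2); bx=(cc.max(0)+cc.min(0))/2; sz=(cc.max(0)-cc.min(0))/8
    P=ray(c,x0+(bx[0]+.5)/8-.5,y0+(bx[1]+.5)/8-.5,.044); Q=ray(c,x0+(a+.5)/8-.5,y0+(b+.5)/8-.5,.044); H=.385
    print(n,t,sz,sz*H/c['mtx'][0,0]*1000,P,Q); pts.append(P[:2])
p=np.array(pts); d=p[0]-p[-1]; print(np.diff(p,axis=0), np.linalg.norm(np.diff(p,axis=0),axis=1)); print('yaw',np.arctan2(-d[0],d[1]))
k=np.array([135,90,45,0])/1000; th=np.arctan2(-d[0],d[1]); e=np.array([-np.sin(th),np.cos(th)])
b=(p-k[:,None]*e).mean(0); print('h11',b,'h14',b+.045*e,'h17',b+.09*e,'res',p-k[:,None]*e-b)
# image of jaws centre check
print('tcp px',proj(c,[0.52124,0.13753,0.2505]))
```

```text
20 155.0 [20.375 22.   ] [22.93953238 24.76906564] [0.57522344 0.26440096 0.044     ] [0.57505102 0.26445736 0.044     ]
17 160.0 [24.375 24.25 ] [27.44299886 27.30226553] [0.56571964 0.21695783 0.044     ] [0.56684187 0.21538807 0.044     ]
14 94.0 [14. 14.] [15.76213268 15.76213268] [0.55065072 0.17826527 0.044     ] [0.55079533 0.17828908 0.044     ]
11 98.0 [11.125 11.   ] [12.52526615 12.38453282] [0.53850588 0.13495333 0.044     ] [0.53843433 0.1350324  0.044     ]
[[-0.00950379 -0.04744312]
 [-0.01506892 -0.03869256]
 [-0.01214483 -0.04331194]] [0.04838566 0.04152333 0.04498245]
yaw -0.2763882231579872
h11 [0.53910534 0.13370616] h14 [0.55138506 0.17699828] h17 [0.56366478 0.22029041] res [[-0.00072107  0.00081841]
 [ 0.00205486 -0.00333258]
 [-0.00073434  0.00126699]
 [-0.00059945  0.00124718]]
tcp px [[280.87646817 251.39908212]]
```

Call:
arm_command(
  increments=[
    {"gripper": 1,"slide": [-0.006,-0.06,0],"yaw": 0},
    {"gripper": 1,"slide": [-0.012,-0.12,0],"yaw": 0},
    {"gripper": 1,"slide": [-0.018,-0.18,0],"yaw": 0},
    {"gripper": 1,"slide": [-0.024,-0.24,0],"yaw": 0},
    {"gripper": 1,"slide": [-0.03,-0.3,-0.02],"yaw": 0},
    {"gripper": 1,"slide": [-0.05,-0.35,-0.05],"yaw": 0},
    {"gripper": 1,"slide": [-0.055,-0.41,-0.08],"yaw": 0},
    {"gripper": 1,"slide": [-0.055,-0.42,-0.09],"yaw": 0},
  ],
)

```text
time_s: 2.58
ee_pos: [0.4659, -0.285, 0.1589]
eef_rot: [-3.14, -0.0, 1.291]
force: [0.4, 0.3, 0.0]
grip_width: 0.0939
```

Call:
arm_command(
  increments=[
    {"gripper": 1,"slide": [0,0,0],"yaw": 0},
    {"gripper": 1,"slide": [0,0,0],"yaw": 0},
  ],
)

```text
time_s: 2.82
ee_pos: [0.4674, -0.2823, 0.1614]
eef_rot: [3.14, 0.0, 1.295]
force: [0.1, 0.2, 0.4]
grip_width: 0.0941
```

Run:
```python
from h import *
import pickle
c=cam('wrist'); save(c,'w3.png',None,1.4); pickle.dump(c,open('w3.pkl','wb'))
o=readout.get_obs();print(o['time_s'],o['ee_pos'],o['eef_rot'],proj(c,o['ee_pos'])*1.4,proj(c,[.487,-.207,.066])*1.4)
```

```text
2.875 [ 0.46748229 -0.28227873  0.16156603] [3.14007516e+00 3.70111967e-04 1.29471260e+00] [[393.269492  352.1353929]] [[389.64895731 158.42392844]]
```

View pics/w3.png

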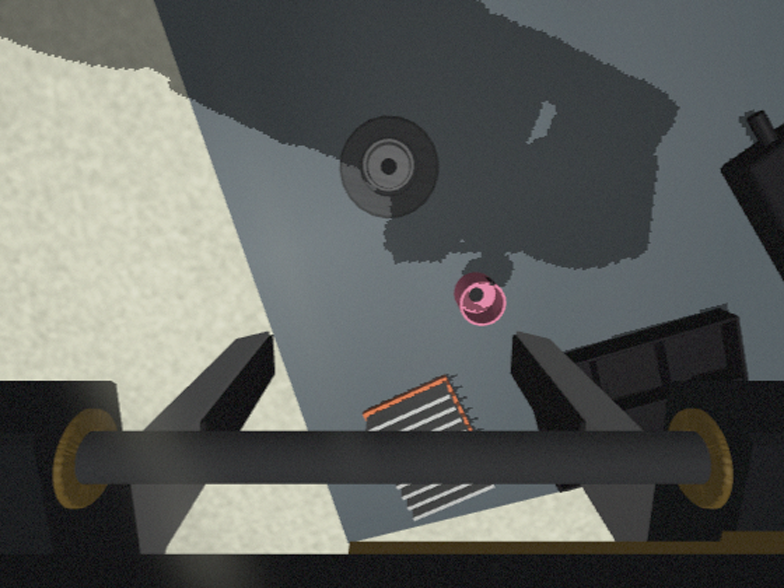

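The wrist view shows the cup at (389,167) with the nozzle's sleeve ring at (388,165). The pink decoy is at (480,300), clear of the path.

Run:
```python
from h import *
import pickle
c=pickle.load(open('w3.pkl','rb')); g=cv2.cvtColor(c['color'],cv2.COLOR_RGB2GRAY)
x0,y0=235,75; w=cv2.resize(g[y0:y0+90,x0:x0+90],None,fx=6,fy=6,interpolation=cv2.INTER_CUBIC)
f=c['mtx'][0,0]; print(f,'cam z',(-c['R'].T@c['t']))
for lo,hi in [(5,14),(14,26),(28,40)]:
    k=cv2.HoughCircles(w,cv2.HOUGH_GRADIENT,1,5,param1=60,param2=15,minRadius=lo*6,maxRadius=hi*6)
    if k is not None:
        for a,b,r in k[0][:3]:
            u,v=x0+(a+.5)/6-.5,y0+(b+.5)/6-.5; print(lo,u,v,r/6,ray(c,u,v,.066),ray(c,u,v,.005)[:2])
# holes redo with HoughCircles for rack
c=pickle.load(open('w2.pkl','rb')); g=cv2.cvtColor(c['color'],cv2.COLOR_RGB2GRAY)
for n,u,v in [(20,417,83),(17,416,146),(14,416,205),(11,415,261)]:
    x0,y0=int(u/1.4)-18,int(v/1.4)-18; w=cv2.resize(g[y0:y0+37,x0:x0+37],None,fx=8,fy=8,interpolation=cv2.INTER_CUBIC)
    r0=(n+1)/2000*c['mtx'][0,0]/.385*8
    k=cv2.HoughCircles(w,cv2.HOUGH_GRADIENT,1,5,param1=60,param2=8,minRadius=int(r0*.85),maxRadius=int(r0*1.15))
    if k is not None:
        for a,b,r in k[0][:2]: print(n,r/r0,ray(c,x0+(a+.5)/8-.5,y0+(b+.5)/8-.5,.044))
```

```text
341.95880152699107 cam z [ 0.48510115 -0.21852114  0.34029514]
5 277.16666 118.5 5.816667 [ 0.48504625 -0.21058619  0.066     ] [ 0.48503404 -0.20882155]
5 277.33334 114.66667 13.900001 [ 0.48595811 -0.20786953  0.066     ] [ 0.48614869 -0.20550074]
5 277.5 113.83333 13.166667 [ 0.48625266 -0.20730829  0.066     ] [ 0.48650874 -0.20481468]
14 277.0 117.33333 18.5 [ 0.48516234 -0.20971193  0.066     ] [ 0.48517595 -0.20775286]
14 278.33334 117.66667 17.383333 [ 0.48608705 -0.21023373  0.066     ] [ 0.4863063  -0.20839071]
14 277.16666 118.33333 17.65 [ 0.48508059 -0.21046625  0.066     ] [ 0.48507602 -0.20867494]
20 1.131227909910697 [0.57555366 0.26411729 0.044     ]
20 1.057510452659217 [0.57498424 0.26351868 0.044     ]
17 1.0805191904591982 [0.56288284 0.22145739 0.044     ]
17 1.0461177581289554 [0.56319881 0.22056302 0.044     ]
14 1.0658203857998105 [0.55153521 0.17808532 0.044     ]
14 0.9138284207535732 [0.55102125 0.1793642  0.044     ]
11 0.9687143862595092 [0.53856259 0.13516173 0.044     ]
11 1.0977199364495993 [0.53837351 0.13446685 0.044     ]
```

Call:
arm_command(
  increments=[
    {"gripper": 1,"slide": [0.009,0.036,0],"yaw": 0},
    {"gripper": 1,"slide": [0.018,0.072,0],"yaw": 0},
    {"gripper": 1,"slide": [0.018,0.072,0],"yaw": 0},
    {"gripper": 1,"slide": [0.018,0.072,-0.02],"yaw": 0},
    {"gripper": 1,"slide": [0.018,0.072,-0.05],"yaw": 0},
    {"gripper": 1,"slide": [0.018,0.072,-0.075],"yaw": 0},
    {"gripper": 1,"slide": [0.018,0.072,-0.095],"yaw": 0},
    {"gripper": 1,"slide": [0.018,0.072,-0.095],"yaw": 0},
  ],
)

```text
time_s: 3.88
ee_pos: [0.4842, -0.2114, 0.0649]
eef_rot: [-3.14, -0.0, 1.293]
force: [-0.0, -0.3, 0.5]
grip_width: 0.0938
```

Run:
```python
from h import *
c=cam('wrist'); save(c,'w4.png',None,1.4)
print(readout.get_obs()['ee_pos'],proj(c,[.4852,-.2103,.066])*1.4)
```

```text
[ 0.48475594 -0.21162139  0.06593032] [[394.77770707 349.83586216]]
```

View pics/w4.png

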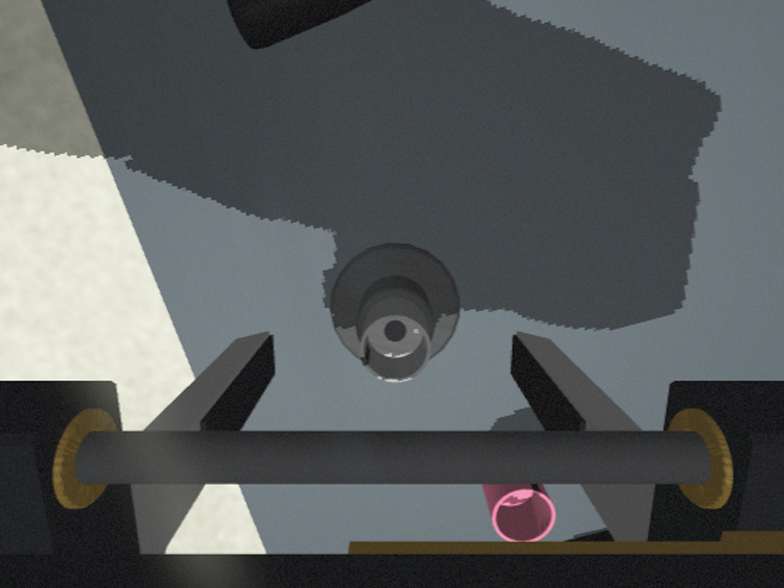

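The nozzle ring at (396,348) is centred between the fingers at (270..515), and the pink one at (523,515) is clear. I'll descend and grip.

Call:
arm_command(
  increments=[
    {"gripper": 1,"slide": [0,0.001,-0.013],"yaw": 0},
    {"gripper": 1,"slide": [0,0.001,-0.025],"yaw": 0},
    {"gripper": 1,"slide": [0,0.001,-0.025],"yaw": 0},
    {"gripper": 0.2,"slide": [0,0.001,-0.025],"yaw": 0},
    {"gripper": 0.2,"slide": [0,0.001,-0.025],"yaw": 0},
    {"gripper": 0.2,"slide": [0,0.001,-0.025],"yaw": 0},
    {"gripper": 0.2,"slide": [0,0.001,-0.025],"yaw": 0},
    {"gripper": 0.2,"slide": [0,0.001,-0.025],"yaw": 0},
  ],
  grip_force=40,
)

```text
time_s: 4.92
ee_pos: [0.4847, -0.2105, 0.0405]
eef_rot: [3.142, -0.0, 1.293]
force: [1.1, -0.4, -0.1]
grip_width: 0.0473
```

Call:
arm_command(
  increments=[
    {"gripper": 0.2,"slide": [0,0,0],"yaw": 0},
    {"gripper": 0.2,"slide": [0,0,0],"yaw": 0},
    {"gripper": 0.2,"slide": [0,0,0],"yaw": 0},
    {"gripper": 0.2,"slide": [0,0,0],"yaw": 0},
  ],
)

```text
time_s: 5.42
ee_pos: [0.4847, -0.2105, 0.0404]
eef_rot: [3.142, 0.0, 1.293]
force: [1.1, 0.2, 0.2]
grip_width: 0.0277
```

Call:
arm_command(
  increments=[
    {"gripper": 0.1,"slide": [0,0,0.03],"yaw": 0},
    {"gripper": 0.1,"slide": [0,0,0.08],"yaw": 0},
    {"gripper": 0.1,"slide": [0,0,0.14],"yaw": 0},
    {"gripper": 0.1,"slide": [0.03,-0.03,0.18],"yaw": 0},
    {"gripper": 0.1,"slide": [0.06,-0.06,0.22],"yaw": 0},
    {"gripper": 0.1,"slide": [0.1,-0.1,0.24],"yaw": 0},
    {"gripper": 0.1,"slide": [0.115,-0.14,0.26],"yaw": 0},
    {"gripper": 0.1,"slide": [0.115,-0.14,0.26],"yaw": 0},
  ],
)

```text
time_s: 6.42
ee_pos: [0.6, -0.3529, 0.3]
eef_rot: [3.141, 0.0, 1.291]
force: [-1.3, 0.1, -1.2]
grip_width: 0.0273
```

Call:
arm_command(
  increments=[
    {"gripper": 0.1,"slide": [0,0,0],"yaw": 0},
    {"gripper": 0.1,"slide": [0,0,0],"yaw": 0},
    {"gripper": 0.1,"slide": [0,0,0],"yaw": 0},
  ],
)

```text
time_s: 6.8
ee_pos: [0.5995, -0.3498, 0.3007]
eef_rot: [3.141, 0.0, 1.293]
force: [-0.1, -0.8, -0.8]
grip_width: 0.0271
```

Run:
```python
from h import *
import pickle
c=cam('scene'); pickle.dump(c,open('s2.pkl','wb')); o=readout.get_obs(); e=o['ee_pos']; z=[0,0,1]
print(o['force'],o['grip_width'],e)
for d in (.004-.008,-.034): print(proj(c,e+[0,0,d]), c['R']@(e+[0,0,d])+c['t'])
u,v=proj(c,e+[0,0,-.015])[0].astype(int); print(u,v); x0,y0=u-30,v-30
save(c,'s2.png',(u-30,v-30,u+30,v+30),9)
g=cv2.cvtColor(c['color'],cv2.COLOR_RGB2GRAY)
for r in range(v-14,v+26,2): print(r,g[r,u-16:u+17])
```

```text
[-0.42126185 -0.69548267 -0.96441018] 0.027508880893492783 [ 0.599573   -0.34993308  0.30073779]
[[169.53718125 217.75345006]] [-0.18476343  0.00765145  0.71766426]
[[172.32717271 231.65084335]] [-0.18467448  0.03154753  0.73580177]
170 222
208 [229 196 121  86  94  71  81  88  94 101  90  94  96  94  95  93  96  95
  96  96  95  97  97  96  95  73 223 228 221 218 220 220 219]
210 [225 232 246 133  91  71  79  85  88  90  88  86  93  92  94 100  97  94
  96  98 100  99  98  96  95  84 145 226 224 221 220 219 218]
212 [223 221 229 244 130  93  67  83  88  88  87  88  91  95  96  98  98  95
  97  96  95  96  96  97  96  92 101 232 226 223 222 219 221]
214 [225 225 221 223 235 161 164  86  83  90  91  88  90  93  95  95  98  98
 100  98  98  97 100  95  97  93  80 218 226 219 218 218 217]
216 [221 221 220 223 222 228 239 163  84  84  89  89  89  95  98  96 101  99
  95  98  98  98  97  97  96  89  85 178 226 224 222 221 220]
218 [227 224 228 224 223 220 229 222  89  81  89  91  90  88  97  98  98  99
  97  97  98  96  90  85 103 184 235 230 228 226 225 227 230]
220 [226 224 223 225 226 
[... 1220 characters left out ...]
  70]
238 [225 223 223 222 223 225 226 227 225 224 222 223 226 226 224 222 221 225
 227 229 228 231 226 185 114  66  69  69  70  69  72  70  71]
240 [223 226 227 229 230 229 227 229 227 223 225 227 223 222 222 224 226 225
 227 236 223 158 100 102 106 113  87  67  66  69  72  68  69]
242 [226 228 228 227 226 227 229 226 225 224 225 224 221 222 225 230 235 229
 185 101  96 103 105 106 107 108 106 114  68  67  68  69  68]
244 [225 225 227 231 229 226 227 229 228 233 231 228 228 230 237 223 153 100
 102 102 108 106 106 107 108 106 107 108 111  85  65  65  64]
246 [223 224 224 218 221 227 228 224 224 226 231 239 223 182 101  93 102 105
 106 107 105 104 106 107 104 104 106 106 105 106 113  65  62]
```

View pics/s2.png

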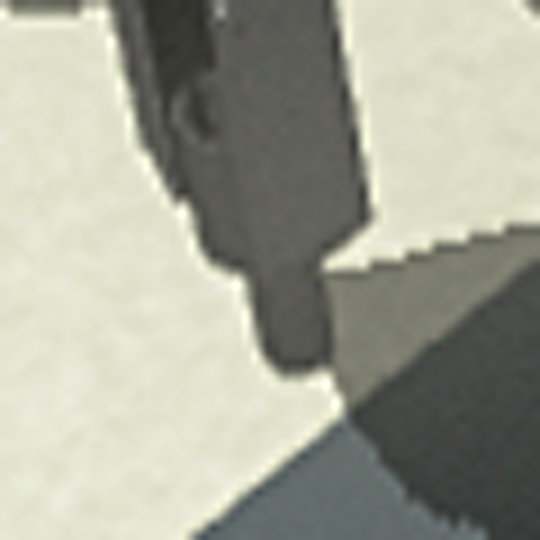

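The crop shows the tube below the shoulder, rows 222 to 232. It is about 8.5 px wide at 0.73 m, so 14 mm; 11 mm would be 6.7 px and 17 mm would be 10.3 px. The target is therefore the 14 mm hole, near (0.551, 0.178).

Call:
arm_command(
  increments=[
    {"gripper": 0.1,"slide": [-0.006,0.05,0],"yaw": 0},
    {"gripper": 0.1,"slide": [-0.012,0.11,-0.01],"yaw": 0},
    {"gripper": 0.1,"slide": [-0.018,0.17,-0.03],"yaw": 0},
    {"gripper": 0.1,"slide": [-0.024,0.23,-0.05],"yaw": 0},
    {"gripper": 0.1,"slide": [-0.03,0.29,-0.07],"yaw": 0},
    {"gripper": 0.1,"slide": [-0.036,0.345,-0.08],"yaw": 0},
    {"gripper": 0.1,"slide": [-0.042,0.4,-0.09],"yaw": 0},
    {"gripper": 0.1,"slide": [-0.0485,0.45,-0.1],"yaw": 0},
  ],
)

```text
time_s: 7.85
ee_pos: [0.5505, 0.1015, 0.2005]
eef_rot: [3.141, -0.0, 1.293]
force: [0.7, -0.4, -0.0]
grip_width: 0.0275
```

Call:
arm_command(
  increments=[
    {"gripper": 0.1,"slide": [0,0.03,-0.03],"yaw": 0},
    {"gripper": 0.1,"slide": [0,0.06,-0.06],"yaw": 0},
    {"gripper": 0.1,"slide": [0,0.078,-0.085],"yaw": 0},
    {"gripper": 0.1,"slide": [0,0.078,-0.1],"yaw": 0},
    {"gripper": 0.1,"slide": [0,0.078,-0.1],"yaw": 0},
    {"gripper": 0.1,"slide": [0,0.078,-0.1],"yaw": 0},
    {"gripper": 0.1,"slide": [0,0.078,-0.1],"yaw": 0},
  ],
)

```text
time_s: 8.72
ee_pos: [0.5517, 0.1771, 0.1015]
eef_rot: [3.14, -0.001, 1.292]
force: [-1.0, -0.0, -0.9]
grip_width: 0.0273
```

Run:
```python
from h import *
import pickle
c=cam('wrist'); pickle.dump(c,open('w5.pkl','wb')); o=readout.get_obs(); print(o['time_s'],o['ee_pos'],o['eef_rot'],o['force'],o['grip_width'])
print(proj(c,[[.551,.178,.044],[.5632,.2212,.044],[.5755,.2643,.044]])*1.4)
save(c,'w5.png',None,1.4)
```

```text
8.775 [0.55154688 0.17713448 0.1013013 ] [ 3.14045155e+00 -6.44830720e-04  1.29222688e+00] [-0.19758827 -0.03497229 -0.75534564] 0.027073043385446676
[[391.15298124 311.4914534 ]
 [390.73070944 223.15684925]
 [390.53342557 126.7799816 ]]
```

View pics/w5.png

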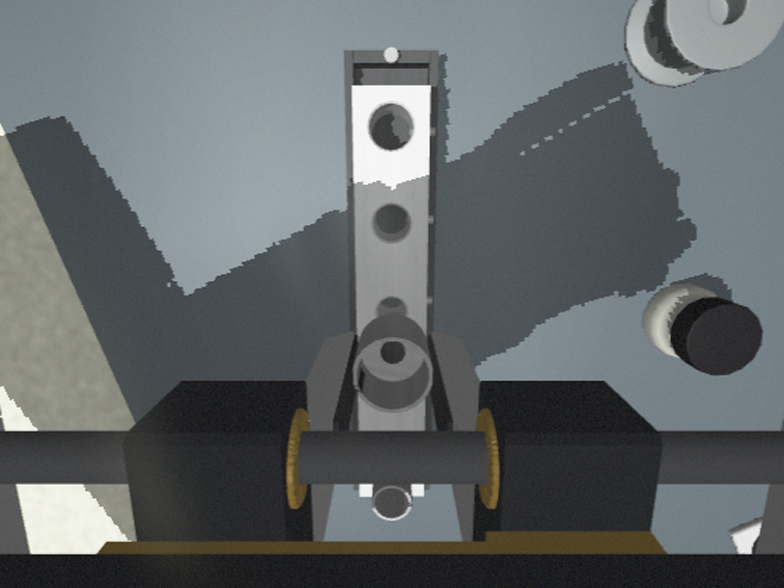

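The nozzle is in hand at (393,355). The 17 mm hole is at (391,222), the 20 mm at (391,126), and the far rim of the 14 mm hole shows just behind the nozzle at (391,300). I'll work out the remaining offset.

Run:
```python
from h import *
import pickle
c=pickle.load(open('w5.pkl','rb')); g=cv2.cvtColor(c['color'],cv2.COLOR_RGB2GRAY)
T=np.array([.55155,.17713,.1013]); e=np.array([-np.sin(-.277),np.cos(-.277)])
print('nozzle top',proj(c,T+[0,0,.0256])*1.4,'shoulder',proj(c,T-[0,0,.0044])*1.4)
for n,u,v,k in [(20,391,126.5,.09),(17,391.5,222.5,.045)]:
    x0,y0=int(u/1.4)-22,int(v/1.4)-22; w=cv2.resize(g[y0:y0+45,x0:x0+45],None,fx=8,fy=8,interpolation=cv2.INTER_CUBIC)
    r0=(n+1)/2000*c['mtx'][0,0]/(-(c['R'].T@c['t'])[2]-.044)*8
    q=cv2.HoughCircles(w,cv2.HOUGH_GRADIENT,1,4,param1=80,param2=8,minRadius=int(r0*.93),maxRadius=int(r0*1.07))
    for a,b,r in q[0][:3]:
        P=ray(c,x0+(a+.5)/8-.5,y0+(b+.5)/8-.5,.044)[:2]; print(n,r/r0,P,'h14',P-k*e)
w=cv2.resize(g[225:300,245:320],None,fx=6,fy=6,interpolation=cv2.INTER_CUBIC)
q=cv2.HoughCircles(w,cv2.HOUGH_GRADIENT,1,4,param1=60,param2=10,minRadius=22*6,maxRadius=30*6)
for a,b,r in q[0][:4]:
    u,v=245+(a+.5)/6-.5,225+(b+.5)/6-.5; print('sleeve',u*1.4,v*1.4,r*1.4/6,ray(c,u,v,T[2]+.0256))
```

```text
nozzle top [[392.99328009 377.5563208 ]] shoulder [[392.83790102 347.89012363]]
20 1.0559192173580545 [0.57564728 0.26469914] h14 [0.55103487 0.17812992]
20 0.9917245726043832 [0.57596212 0.26549738] h14 [0.5513497  0.17892816]
20 1.0559192173580545 [0.57556131 0.2644003 ] h14 [0.5509489  0.17783109]Traceback (most recent call last):
  File "<stdin>", line 10, in <module>
TypeError: 'NoneType' object is not subscriptable
```

Run:
```python
from h import *
import pickle
c=pickle.load(open('w5.pkl','rb')); save(c,'w5c.png',(240,205,325,305),6)
```

```text
(no output)
```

View pics/w5c.png

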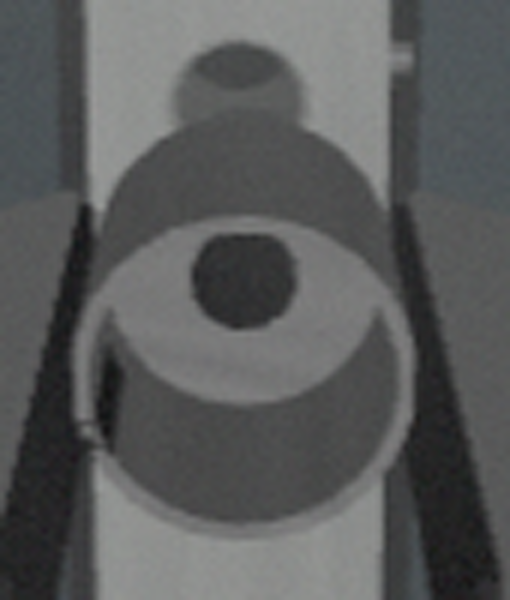

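Run:
```python
from h import *
import pickle
c=pickle.load(open('w5.pkl','rb')); T=np.array([.55155,.17713,.1013]); th=-.277
ex=np.array([np.cos(th),np.sin(th),0]); ey=np.array([-np.sin(th),np.cos(th),0])
print('optical axis',c['R'][2])
top=T+[0,0,.0256]
q=proj(c,[top+.014*ex,top-.014*ex,top+.014*ey,top-.014*ey]);print('exp ring in crop px',(q-[240,205]+.5)*6)
for z in (.0256,.015): print('ring ctr along ey, ex rel TCP',z,[ (ray(c,240+244/6-.5,205+376/6-.5,T[2]+z)-T)@k for k in (ey,ex)])
H=np.array([.5511,.1782,.044]); print('exp hole',(proj(c,[H+.0075*ex,H-.0075*ex,H+.0075*ey])-[240,205]+.5)*6)
P=ray(c,240+238.5/6-.5,205+40/6-.5,.044)-.0075*ey; print('h14 direct',P,'rel',(P-H)@ex,(P-H)@ey)
```

```text
optical axis [-0.06342613 -0.22294204 -0.97276615]
exp ring in crop px [[421.77310674 390.68221737]
 [ 72.74191308 391.51481522]
 [246.9080117  225.06802418]
 [247.59232621 550.70891251]]
ring ctr along ey, ex rel TCP 0.0256 [np.float64(0.001297028584548261), np.float64(-0.0002582572014490437)]
ring ctr along ey, ex rel TCP 0.015 [np.float64(-0.0031627492203409823), np.float64(-0.00026278473321339544)]
exp hole [[302.51368115 106.03763733]
 [176.91072056 106.33795687]
 [239.53425178  45.16338947]]
h14 direct [0.55115611 0.17883902 0.044     ] rel -0.00012078014585776898 0.0006300059501568462
```

Call:
arm_command(
  increments=[
    {"gripper": 0.1,"slide": [-0.0003,0.0007,-0.008],"yaw": 0},
    {"gripper": 0.1,"slide": [-0.0003,0.0007,-0.016],"yaw": 0},
    {"gripper": 0.1,"slide": [-0.0003,0.0007,-0.02],"yaw": 0},
    {"gripper": 0.1,"slide": [-0.0003,0.0007,-0.0215],"yaw": 0},
    {"gripper": 0.1,"slide": [-0.0003,0.0007,-0.0225],"yaw": 0},
    {"gripper": 0.1,"slide": [-0.0003,0.0007,-0.0235],"yaw": 0},
    {"gripper": 0.1,"slide": [-0.0003,0.0007,-0.0245],"yaw": 0},
    {"gripper": 0.1,"slide": [-0.0003,0.0007,-0.0245],"yaw": 0},
  ],
)

```text
time_s: 9.78
ee_pos: [0.5509, 0.1782, 0.076]
eef_rot: [3.141, -0.0, 1.293]
force: [-0.2, -1.1, -0.2]
grip_width: 0.0273
```

Call:
arm_command(
  increments=[
    {"gripper": 0.1,"slide": [0,0,-0.001],"yaw": 0},
    {"gripper": 0.1,"slide": [0,0,-0.002],"yaw": 0},
    {"gripper": 0.1,"slide": [0,0,-0.003],"yaw": 0},
    {"gripper": 0.1,"slide": [0,0,-0.004],"yaw": 0},
    {"gripper": 0.1,"slide": [0,0,-0.004],"yaw": 0},
  ],
)

```text
time_s: 10.4
ee_pos: [0.5509, 0.1781, 0.0718]
eef_rot: [3.142, 0.0, 1.293]
force: [1.3, -1.8, -1.6]
grip_width: 0.027
```

Call:
arm_command(
  increments=[
    {"gripper": 0.1,"slide": [0,0,-0.002],"yaw": 0},
    {"gripper": 0.1,"slide": [0,0,-0.004],"yaw": 0},
    {"gripper": 0.1,"slide": [0,0,-0.006],"yaw": 0},
    {"gripper": 0.1,"slide": [0,0,-0.008],"yaw": 0},
    {"gripper": 0.1,"slide": [0,0,-0.009],"yaw": 0},
    {"gripper": 0.1,"slide": [0,0,-0.009],"yaw": 0},
  ],
)

```text
time_s: 11.15
ee_pos: [0.5509, 0.1781, 0.0628]
eef_rot: [-3.142, 0.0, 1.293]
force: [2.5, -3.8, -1.5]
grip_width: 0.0273
```

Call:
arm_command(
  increments=[
    {"gripper": 0.1,"slide": [0.0003,-0.0005,0],"yaw": 0},
    {"gripper": 0.1,"slide": [0.0003,-0.0005,-0.001],"yaw": 0},
    {"gripper": 0.1,"slide": [0.0003,-0.0005,-0.002],"yaw": 0},
    {"gripper": 0.1,"slide": [0.0003,-0.0005,-0.003],"yaw": 0},
    {"gripper": 0.1,"slide": [0.0003,-0.0005,-0.004],"yaw": 0},
    {"gripper": 0.1,"slide": [0.0003,-0.0005,-0.004],"yaw": 0},
  ],
)

```text
time_s: 11.9
ee_pos: [0.551, 0.1777, 0.0588]
eef_rot: [-3.141, 0.0, 1.293]
force: [-0.3, 0.4, -0.5]
grip_width: 0.0272
```

Call:
arm_command(
  increments=[
    {"gripper": 0.1,"slide": [0,0,-0.001],"yaw": 0},
    {"gripper": 0.1,"slide": [0,0,-0.002],"yaw": 0},
    {"gripper": 0.1,"slide": [0,0,-0.003],"yaw": 0},
    {"gripper": 0.1,"slide": [0,0,-0.004],"yaw": 0},
    {"gripper": 0.1,"slide": [0,0,-0.005],"yaw": 0},
    {"gripper": 0.1,"slide": [0,0,-0.006],"yaw": 0},
    {"gripper": 0.1,"slide": [0,0,-0.006],"yaw": 0},
  ],
)

```text
time_s: 12.78
ee_pos: [0.5511, 0.1777, 0.0528]
eef_rot: [-3.141, 0.0, 1.293]
force: [-0.7, 0.8, -0.4]
grip_width: 0.0271
```

Call:
arm_command(
  increments=[
    {"gripper": 0.1,"slide": [0,0,-0.0005],"yaw": 0},
    {"gripper": 0.1,"slide": [0,0,-0.001],"yaw": 0},
    {"gripper": 0.1,"slide": [0,0,-0.0015],"yaw": 0},
    {"gripper": 0.1,"slide": [0,0,-0.002],"yaw": 0},
    {"gripper": 0.1,"slide": [0,0,-0.002],"yaw": 0},
  ],
)

```text
time_s: 13.4
ee_pos: [0.5509, 0.1777, 0.0507]
eef_rot: [-3.141, 0.0, 1.293]
force: [-2.4, 0.4, -1.1]
grip_width: 0.0272
```

Call:
arm_command(
  increments=[
    {"gripper": 0.1,"slide": [0,0,-0.0005],"yaw": 0},
    {"gripper": 0.1,"slide": [0,0,-0.001],"yaw": 0},
    {"gripper": 0.1,"slide": [0,0,-0.0015],"yaw": 0},
    {"gripper": 0.1,"slide": [0,0,-0.002],"yaw": 0},
    {"gripper": 0.1,"slide": [0,0,-0.002],"yaw": 0},
  ],
)

```text
time_s: 14.02
ee_pos: [0.551, 0.1777, 0.0488]
eef_rot: [-3.141, 0.0, 1.293]
force: [-4.1, 1.7, -0.5]
grip_width: 0.027
```

Call:
arm_command(
  increments=[
    {"gripper": 0.1,"slide": [0,0,-0.0003],"yaw": 0},
    {"gripper": 0.1,"slide": [0,0,-0.0006],"yaw": 0},
    {"gripper": 0.1,"slide": [0,0,-0.001],"yaw": 0},
    {"gripper": 0.1,"slide": [0,0,-0.001],"yaw": 0},
  ],
)

```text
time_s: 14.52
ee_pos: [0.5511, 0.1777, 0.0484]
eef_rot: [-3.142, -0.0, 1.293]
force: [-7.5, 1.6, 6.2]
grip_width: 0.027
```

Call:
arm_command(
  increments=[
    {"gripper": 0.1,"slide": [-0.0003,0.0001,0],"yaw": 0},
    {"gripper": 0.1,"slide": [-0.0003,0.0001,-0.0004],"yaw": 0},
    {"gripper": 0.1,"slide": [-0.0003,0.0001,-0.0008],"yaw": 0},
    {"gripper": 0.1,"slide": [-0.0003,0.0001,-0.0008],"yaw": 0},
  ],
)

```text
time_s: 15.02
ee_pos: [0.5511, 0.1778, 0.0484]
eef_rot: [3.141, -0.0, 1.293]
force: [-9.3, 0.8, 14.9]
grip_width: 0.027
```

Call:
arm_command(
  increments=[
    {"gripper": 0.1,"slide": [-0.0005,0.0001,-0.0003],"yaw": 0},
    {"gripper": 0.1,"slide": [-0.0005,0.0001,-0.0006],"yaw": 0},
    {"gripper": 0.1,"slide": [-0.0005,0.0001,-0.0006],"yaw": 0},
  ],
)

```text
time_s: 15.4
ee_pos: [0.5511, 0.1778, 0.0483]
eef_rot: [3.14, -0.001, 1.293]
force: [-8.6, -1.3, 17.4]
grip_width: 0.0268
```

Run:
```python
from h import *
import pickle
c=cam('wrist'); pickle.dump(c,open('w6.pkl','wb')); o=readout.get_obs(); print(o['ee_pos'],o['force'])
T=o['ee_pos']; th=-.277; ex=np.array([np.cos(th),np.sin(th),0]); ey=np.array([-np.sin(th),np.cos(th),0])
print((proj(c,[T+[0,0,.0256]+.014*k for k in (ex,-ex,ey,-ey)])-[240,205]+.5)*6)
save(c,'w6.png',(240,205,325,305),6)
```

```text
[0.55112593 0.17782044 0.04834713] [-10.38875536  -1.50894235  18.08964139]
[[423.7542088  392.28106517]
 [ 74.35089909 392.98138083]
 [248.87523669 226.45107619]
 [249.24552534 552.37846428]]
```

View pics/w6.png

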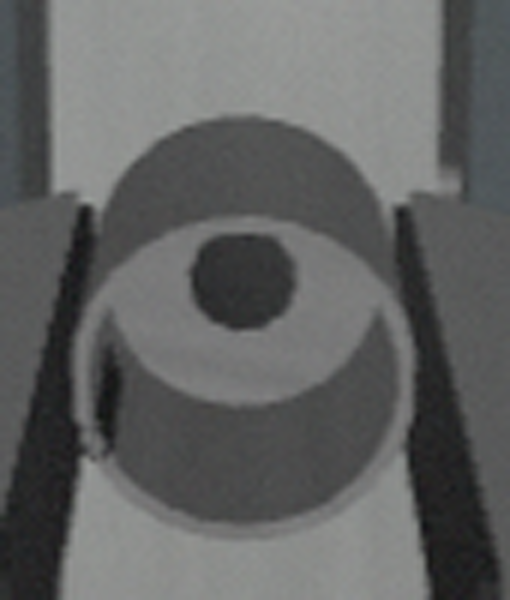

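The nozzle sits in the grip exactly as before, so there was no slip. The tool stopped at z 0.0483, which matches shoulder on bar, and an 18 N push gave no more travel. I'll ease off and release.

Call:
arm_command(
  increments=[
    {"gripper": 0.1,"slide": [0,0,0.0008],"yaw": 0},
    {"gripper": 0.1,"slide": [0,0,0.0012],"yaw": 0},
    {"gripper": 0.5,"slide": [0,0,0.0012],"yaw": 0},
    {"gripper": 0.6,"slide": [0,0,0.0012],"yaw": 0},
    {"gripper": 0.7,"slide": [0,0,0.0012],"yaw": 0},
    {"gripper": 0.7,"slide": [0,0,0.0012],"yaw": 0},
    {"gripper": 0.7,"slide": [0,0,0.0012],"yaw": 0},
  ],
)

```text
time_s: 16.32
ee_pos: [0.5504, 0.1779, 0.0477]
eef_rot: [3.142, 0.0, 1.293]
force: [-0.1, 0.1, -0.5]
grip_width: 0.0655
```

Call:
arm_command(
  increments=[
    {"gripper": 0.7,"slide": [0,0,0.01],"yaw": 0},
    {"gripper": 0.7,"slide": [0,0,0.03],"yaw": 0},
    {"gripper": 0.7,"slide": [0,-0.02,0.06],"yaw": 0},
    {"gripper": 0.7,"slide": [-0.01,-0.05,0.11],"yaw": 0},
    {"gripper": 0.7,"slide": [-0.02,-0.08,0.16],"yaw": 0},
    {"gripper": 0.7,"slide": [-0.02,-0.08,0.17],"yaw": 0},
    {"gripper": 0.7,"slide": [-0.02,-0.08,0.17],"yaw": 0},
  ],
)

```text
time_s: 17.2
ee_pos: [0.5305, 0.0981, 0.2181]
eef_rot: [3.141, -0.0, 1.293]
force: [0.1, 0.4, -0.2]
grip_width: 0.0656
```

Run:
```python
from h import *
import pickle
c=cam('wrist'); s=cam('scene'); o=readout.get_obs(); print(o['time_s'],o['ee_pos'],o['force'],o['grip_width'])
u,v=proj(c,[.551,.178,.06])[0].astype(int); a=c['color'][max(0,v-60):v+60,u-60:u+60,::-1]
p,q=proj(s,[.551,.178,.06])[0].astype(int); b=s['color'][q-32:q+32,p-40:p+40,::-1]
r=lambda i:cv2.resize(i,(390,int(390*i.shape[0]/i.shape[1])),interpolation=cv2.INTER_CUBIC)
a,b=r(a),r(b); h=max(a.shape[0],b.shape[0]); P=lambda i:np.pad(i,((0,h-i.shape[0]),(0,0),(0,0)))
cv2.imwrite('pics/fin.png',np.hstack([P(a),P(b)]))
print('8 top exp/14 top z.074 exp in wrist crop',(proj(c,[.551,.178,.074])-[u-60,max(0,v-60)])*3.25)
```

```text
17.3 [0.52997321 0.09841366 0.21632718] [-0.67589842 -0.69261828 -0.46637793] 0.06550469449765578
8 top exp/14 top z.074 exp in wrist crop [[195.34191843 192.57122112]]
```

View pics/fin.png

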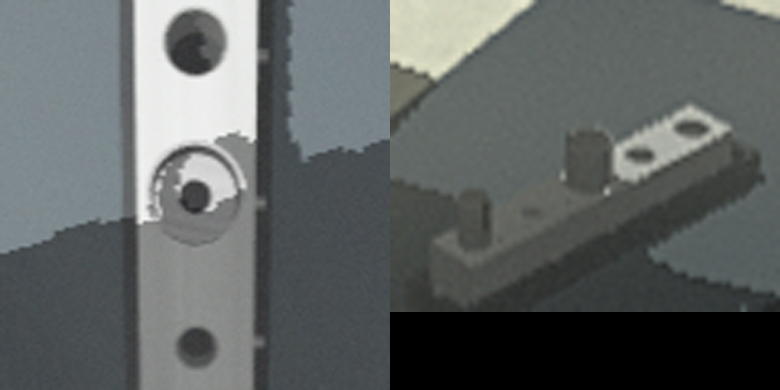

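The final view shows the nozzle upright in the 14 mm place, at (195,195) in the wrist crop and (588,160) in the scene crop. The shoulder is on the bar, the sleeve top is level with the 8 mm one, and the 11, 17 and 20 mm holes are empty.

```bash
python3 -c "
from station import job; print(job.hand_in())"
```

```text
the job is handed in; nothing more can be done
None
```

I put the nozzle from the single cup back in the rack's 14 mm hole, let go, and handed the job in after about 17 s of robot time.

- **Which nozzle:** the tube measured about 14 mm wide in the scene camera after lifting, so I treated it as the medium one. An 11 or 17 mm tube would have differed clearly in width.
- **Finding the hole:** I located it from near with the wrist camera and went in slowly. I shifted about 0.5 mm partway when side force built up.
- **Seating:** the tool stopped at the height expected for shoulder on bar. Pushing up to about 18 N moved it no further, and the nozzle had not slipped in the grip.
- **Last checks:** the final pictures show it upright and flush, with its sleeve level with the 8 mm nozzle. The 11, 17 and 20 mm holes are empty. The gripper is clear and no force shows on the tool.
- **What disagreed:**
    - The first move call was refused for incomplete rows, with no motion.
    - The circle fit for the 17 mm hole failed in one picture, so I used the 20 mm hole and the visible rim of the 14 mm one.
    - I felt no distinct ball click. Only a side force grew, to about 10 N near the end, before the firm stop.
- **Not re-checked:** I did not take a closing picture of the twin holder and the bystanders. The moves were planned to stay clear of them.

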